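# Line up the lenses on the optical rail by size

### The arm

A 6-joint arm with a two-finger parallel gripper is mounted at the origin on the work surface. World frame = base frame: x ahead of the robot, y to its left, z up, the work surface at z = 0. Lengths are in mm, angles in degrees, forces in N, time in s.
With the tool pointing down it reaches from about 300 to 850 mm from the base axis. Payload 4.2 kg.
Tool frame: the origin (TCP) lies midway between the tips of the shut fingers; the grasp point (between the pads) lies 19 mm behind it (env.grip_point_offset is the distance from the TCP to the grasp point, in mm); z points along the fingers, x is the direction in which the jaws open and shut, and the axes are right-handed (so a half turn about z gives the same grasp; the last joint's range is limited). The gripper opens to 91 mm and grips with 3 to 60 N. Pads are 32 mm wide; open, the fingers measure 118 mm over their backs; the gripper's body (76 mm by 178 mm) begins 60 mm behind the grasp point.
Start: joints at [-69.041, 18.312, 89.639, -0, 72.044, -1.146], TCP at [216.377, -532.751, 213.976] pointing down, gripper open.
Joint ranges: [-177.97, 177.97], [-48.28, 115.42], [12.27, 149.76], [-77.06, 257.06], [2.81, 150.46], [-146.56, 146.56]. Speed limits (degrees/s): [147.25, 147.25, 180, 180, 180, 180].

### API

Orientations are given as [roll, pitch, yaw] about the fixed x, y, z axes, in that order (R = Rz(yaw) Ry(pitch) Rx(roll)).
In Python, from workcell import env gives the robot as it stands.
- The arm moves only by the shell command python3 -m pendant 'ROWS' [FORCE]. ROWS is JSON, a list of rows, each an object with "xyz": the shift along the tool's x, y, z in m, a list of three; "roll": the turn about the tool's z in degrees; "jaw": the closure, from 0 (fully open) to 1 (shut). A call has exactly 8 rows; each row is the pose to reach, as a shift and turn from the pose commanded when the call began, along the tool's axes at that moment; what a row does not reach only later rows make up. A row lasts 1/8 s, in which the tool goes at most 62.5 mm and 10.7 degrees, less where a joint would pass 70% of its speed; a pose out of reach is approached as far as the arm can. A call with a gripper value outside its range is refused whole. The fingers move at their own pace and stop on an object; FORCE is the grip in N (left out, the last holds). Time passes only in rows, so rows that repeat a pose let the fingers close, or fill a call up. It gives the time, the measured TCP pose, the force and the opening at its end, in the units of the state.
- env.state(): the state, without advancing time (a new reading comes with each control period).
- env.grab_frame(name): name is "scene" or "top" or "wrist"; returns (picture, depth): 400x640x3 uint8, blue, green, red; 400x640 float32, mm along the optical axis (not along the pixel's ray), 0 where there is no reading.
- env.camera_params(name): a dict with "camera_matrix" (3x3 intrinsics, pixels), "D" ([k1, k2, p1, p2, k3] as OpenCV has them; the pictures are not rectified), "cam_to_world" (4x4, takes a point from camera to world coordinates); the wrist camera has in their place "hand_eye" (4x4, takes a point from camera to tool coordinates, whose origin is the TCP and whose axes are the tool frame's). Camera axes: x right, y up, looking along -z (the intrinsics and any distortion apply to the point x, -y, -z); pixel columns grow to the right and rows downward; lengths in mm; the calibration is good to about 2 mm. A picture is of the moment at which its call begins: read the wrist's pose just before it. camera_params takes no time and is no camera call.
- env.job_done(): hands the job in, once; it reports no verdict.
The state is a dict: "time_s": time; "qpos": joint angles; "qvel": joint speeds; "effort": joint torques, N m; "ee_pos": TCP position; "ee_rot": TCP orientation; "force": force on the tool from outside, world axes, zero at the start; "torque": the same for the moment, N m; "gripper_width": finger opening in mm.
Only numpy, scipy, OpenCV 4.12 (cv2) and the standard library are available. Lean on these libraries where they do the work, as an engineer would, in place of code of your own. Each camera call takes 0.05 s, during which the arm holds its last target. There are 200 camera calls.

### The job

Set the four mounted lenses on the four carriages of the optical rail in order of size: the smallest next to the white ball-shaped light source, growing step by step to the largest next to the black screen. Each stands upright in the middle of its own carriage with its glass facing squarely along the rail. They are glass: set each one down gently, and do not drop or tip over any of them.

Things in the scene. Friction and masses are not known exactly. Their poses are not given: they have to be found in the camera images.
- lens_24: Loose mounted lens, about 100 g, brass foot and tab, pale glass: upright round black cell 24 mm in diameter, 14 mm thick, on a stem over a foot 40 x 40 x 12 mm. On top a grip tab 14 mm thick, 20 mm wide, reaches 94 mm above the underside. Origin: centre of the foot's underside (starts at z = 0); z up, x along the lens axis (the 14 mm), y along the tab's width.
- lens_36: Loose mounted lens, about 120 g, brass foot and tab, pale glass: upright round black cell 36 mm in diameter, 14 mm thick, on a stem over a foot 40 x 40 x 12 mm. On top a grip tab 14 mm thick, 20 mm wide, reaches 100 mm above the underside. Origin: centre of the foot's underside (starts at z = 0); z up, x along the lens axis (the 14 mm), y along the tab's width.
- lens_48: Loose mounted lens, about 150 g, brass foot and tab, pale glass: upright round black cell 48 mm in diameter, 14 mm thick, on a stem over a foot 40 x 40 x 12 mm. On top a grip tab 14 mm thick, 20 mm wide, reaches 106 mm above the underside. Origin: centre of the foot's underside (starts at z = 0); z up, x along the lens axis (the 14 mm), y along the tab's width.
- lens_60: Loose mounted lens, about 180 g, brass foot and tab, pale glass: upright round black cell 60 mm in diameter, 14 mm thick, on a stem over a foot 40 x 40 x 12 mm. On top a grip tab 14 mm thick, 20 mm wide, reaches 112 mm above the underside. Origin: centre of the foot's underside (starts at z = 0); z up, x along the lens axis (the 14 mm), y along the tab's width.
- seat_1: Carriage 1 of the four metal carriages fixed in a row on the black rail, counted from the rail's right end seen from the robot: flat plate 62 mm across by 56 mm along the rail, about 75 mm from the next, top 26 mm above the table, a darker 44 mm square in its middle. Origin: centre of the top face; y along the rail, x across, z up.
- seat_2: Carriage 2 of the four metal carriages fixed in a row on the black rail, counted from the rail's right end seen from the robot: flat plate 62 mm across by 56 mm along the rail, about 75 mm from the next, top 26 mm above the table, a darker 44 mm square in its middle. Origin: centre of the top face; y along the rail, x across, z up.
- seat_3: Carriage 3 of the four metal carriages fixed in a row on the black rail, counted from the rail's right end seen from the robot: flat plate 62 mm across by 56 mm along the rail, about 75 mm from the next, top 26 mm above the table, a darker 44 mm square in its middle. Origin: centre of the top face; y along the rail, x across, z up.
- seat_4: Carriage 4 of the four metal carriages fixed in a row on the black rail, counted from the rail's right end seen from the robot: flat plate 62 mm across by 56 mm along the rail, about 75 mm from the next, top 26 mm above the table, a darker 44 mm square in its middle. Origin: centre of the top face; y along the rail, x across, z up.
- source: White ball-shaped light source, 64 mm in diameter, fixed on a short post at one end of the rail (either end), about 98 mm beyond the middle of the end carriage. Origin: under the ball's centre, 18 mm above the table; the ball's centre is 63 mm and its top 95 mm above the origin.
- screen: Black upright screen plate, 80 mm wide, 70 mm high, 6 mm thick, square to the rail, fixed at the other end of the rail from the light source. Origin: under the plate's centre, 18 mm above the table; its top edge is 100 mm above the origin.
Not all that is in view belongs to the job. What is shaped like the lens_36 but blue or purple is not meant.

How it is judged (in metres and radians):
At the end, for the whole second after the job is handed in: From the light source: the 24, 36, 48, 60 mm lenses on the 1st to 4th carriage, each foot within 12 mm of the carriage's centre and resting on its top (within 4 mm), upright within 0.1 rad, lens axis along the rail within 0.26 rad (either way round), released, at rest (((horizontal distance between source and seat_1 below 0.15 m and horizontal distance between lens_24 and seat_1 below 0.012 m and z of lens_24 in the frame of seat_1 between -0.004 and 0.004 m and angle between the x axis of lens_24 and the y axis of seat_1, either way round below 0.26 rad and horizontal distance between lens_36 and seat_2 below 0.012 m and z of lens_36 in the frame of seat_2 between -0.004 and 0.004 m and angle between the x axis of lens_36 and the y axis of seat_2, either way round below 0.26 rad and horizontal distance between lens_48 and seat_3 below 0.012 m and z of lens_48 in the frame of seat_3 between -0.004 and 0.004 m and angle between the x axis of lens_48 and the y axis of seat_3, either way round below 0.26 rad and horizontal distance between lens_60 and seat_4 below 0.012 m and z of lens_60 in the frame of seat_4 between -0.004 and 0.004 m and angle between the x axis of lens_60 and the y axis of seat_4, either way round below 0.26 rad) or (horizontal distance between source and seat_4 below 0.15 m and horizontal distance between lens_24 and seat_4 below 0.012 m and z of lens_24 in the frame of seat_4 between -0.004 and 0.004 m and angle between the x axis of lens_24 and the y axis of seat_4, either way round below 0.26 rad and horizontal distance between lens_36 and seat_3 below 0.012 m and z of lens_36 in the frame of seat_3 between -0.004 and 0.004 m and angle between the x axis of lens_36 and the y axis of seat_3, either way round below 0.26 rad and horizontal distance between lens_48 and seat_2 below 0.012 m and z of lens_48 in the frame of seat_2 between -0.004 and 0.004 m and angle between the x axis of lens_48 and the y axis of seat_2, either way round below 0.26 rad and horizontal distance between lens_60 and seat_1 below 0.012 m and z of lens_60 in the frame of seat_1 between -0.004 and 0.004 m and angle between the x axis of lens_60 and the y axis of seat_1, either way round below 0.26 rad)) and angle between each of lens_24, lens_36, lens_48, lens_60's own z axis and vertical below 0.1 rad and linear speed of each of lens_24, lens_36, lens_48, lens_60 below 0.02 m/s and angular speed of each of lens_24, lens_36, lens_48, lens_60 below 0.2 rad/s); the robot touches nothing.
It fails at once if a lens is tipped over (more than 35 degrees) (angle between any of lens_24, lens_36, lens_48, lens_60's own z axis and vertical above 0.61 rad).
It fails at once if a lens is dropped (falls free of the fingers from more than about 15 mm) ((contact force between the fingers and lens_24 below 0.05 N and linear speed of lens_24 above 0.55 m/s) or (contact force between the fingers and lens_36 below 0.05 N and linear speed of lens_36 above 0.55 m/s) or (contact force between the fingers and lens_48 below 0.05 N and linear speed of lens_48 above 0.55 m/s) or (contact force between the fingers and lens_60 below 0.05 N and linear speed of lens_60 above 0.55 m/s)).
It also fails if it takes over 112 s, if anything falls off the work surface, if the arm or the gripper's body presses on something with over 40 N, if the wrist force passes 120 N, or if a joint passes its speed limit or range.

## Working session

There is one attempt and no reset: what is moved stays moved. The work goes in short steps, Python scripts to look and compute and a shell command to move; the robot and the scene stay as the last step left them, time stands still between calls to the robot, and variables do not carry over. Pictures are saved under pics/ and viewed, about 12 in all and at most 16, crops included, and the job is handed in when it is done.

```bash
ls; mkdir -p pics; python3 - <<'E'
from workcell import env
import cv2,numpy as np
for n in("top","scene"):
    p,d=env.grab_frame(n); cv2.imwrite(f"pics/{n}0.png",p); np.save(f"pics/{n}0.npy",d)
    c=env.camera_params(n); print(n,np.round(c["camera_matrix"],1).tolist(),c["D"],np.round(c["cam_to_world"],3).tolist())
print(env.camera_params("wrist")); print(env.state(),env.grip_point_offset)
E
```

```text
pics
top [[458.6, 0.0, 331.6], [0.0, 458.6, 193.8], [0.0, 0.0, 1.0]] [-0.0680045  0.         0.         0.         0.       ] [[0.013, 0.995, -0.095, 377.388], [-1.0, 0.015, 0.021, -10.341], [0.022, 0.094, 0.995, 1050.53], [0.0, 0.0, 0.0, 1.0]]
scene [[448.5, 0.0, 325.2], [0.0, 448.5, 210.1], [0.0, 0.0, 1.0]] [-0.11700963  0.          0.          0.          0.        ] [[-0.336, -0.753, 0.565, 1003.22], [0.942, -0.263, 0.21, 170.779], [-0.01, 0.603, 0.798, 773.517], [0.0, 0.0, 0.0, 1.0]]
{'camera_matrix': array([[321.44081795,   0.        , 324.18034499],
       [  0.        , 321.44081795, 195.50478026],
       [  0.        ,   0.        ,   1.        ]]), 'D': array([-0.06695698,  0.        ,  0.        ,  0.        ,  0.        ]), 'hand_eye': array([[ 9.99999888e-01, -3.41535037e-04,  3.26849918e-04,
        -1.12637376e+00],
       [-2.52710632e-04, -9.70532993e-01, -2.40968143e-01,
        -6.67450519e+01],
       [ 3.99517693e-04,  2.40968033e-01, -9.70532971e-01,
        -1.70259007e+02],
       [ 0.00000000e+00,  0.00000000e+00,  0.00000000e+00,
         1.00000000e+00]])}
{'time_s': 0.1, 'qpos': array([-6.90425198e+01,  1.83485831e+01,  8.96986381e+01, -1.29788376e-03,
        7.20416813e+01, -1.14650662e+00]), 'qvel': array([ 0.04691781, -0.0937415 , -0.16000604,  0.05315539,  0.01542874,
       -0.01497448]), 'effort': array([ 8.09472313e-04, -4.13329911e+01, -2.32510972e+01,  7.29493797e-02,
        4.21546481e-02, -5.91048047e-05]), 'ee_pos': array([ 216.20015792, -532.34051715,  213.20353843]), 'ee_rot': array([-1.79999455e+02,  8.89094397e-02, -6.78956116e+01]), 'force': array([0.11932013, 0.01470788, 0.44337257]), 'torque': array([ 0.00968665,  0.0434079 , -0.06936598]), 'gripper_width': 90.8200181450638} 18.8
```

View pics/top0.png

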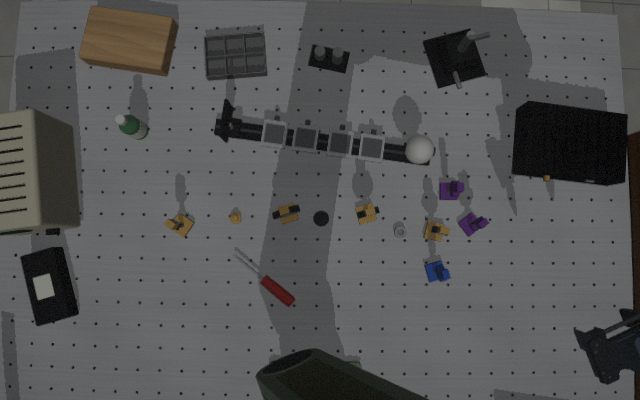

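View pics/scene0.png

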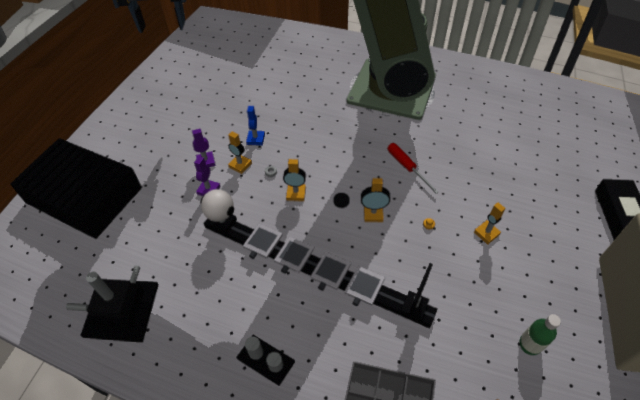

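The top view shows brass lenses at about (180,224), (287,212), (367,212) and (435,230), with decoys in purple and blue on the right. The rail's carriages sit at (275,133) to (372,147), with the ball at (418,150) and the screen at (226,120). The source is at the right end, so lens_24 goes on seat_1. Next I'll measure with depth from both views.

```bash
cat > h.py <<'E'
from workcell import env
import cv2,numpy as np
from scipy.spatial.transform import Rotation as R
def cloud(n,p,d,c=None,st=None):
    c=c or env.camera_params(n); K,D=np.array(c["camera_matrix"]),np.array(c["D"])
    h,w=d.shape; uv=np.stack(np.meshgrid(np.arange(w),np.arange(h)),-1).reshape(-1,1,2).astype(np.float32)
    q=cv2.undistortPoints(uv,K,D).reshape(h,w,2)
    P=np.dstack([q[...,0]*d,-q[...,1]*d,-d,np.ones_like(d)])
    if n=="wrist":
        T=np.eye(4);T[:3,:3]=R.from_euler("xyz",st["ee_rot"],degrees=True).as_matrix();T[:3,3]=st["ee_pos"];T=T@c["hand_eye"]
    else: T=np.array(c["cam_to_world"])
    W=(P@T.T)[...,:3]; W[d<=0]=np.nan
    return W
def brass(p):
    h=cv2.cvtColor(p,cv2.COLOR_BGR2HSV); return (h[...,0]>10)&(h[...,0]<28)&(h[...,1]>110)&(h[...,2]>50)
E
python3 - <<'E'
from h import *
for n in("top","scene"):
    p=cv2.imread(f"pics/{n}0.png");d=np.load(f"pics/{n}0.npy");W=cloud(n,p,d)
    m=brass(p)&(W[...,0]>150)&(W[...,0]<560)&(abs(W[...,1])<450)
    k,l,s,c=cv2.connectedComponentsWithStats(cv2.dilate(m.astype(np.uint8),np.ones((5,5))))
    for i in range(1,k):
        q=W[(l==i)&m]
        if len(q)<15: continue
        f=q[(q[:,2]>5)&(q[:,2]<17)]; t=q[q[:,2]>q[:,2].max()-12]
        r=cv2.minAreaRect(f[:,:2].astype(np.float32)) if len(f)>3 else None
        print(n,np.round(c[i]),len(q),"zmax %.0f"%q[:,2].max(),"tab",np.round(t.mean(0)),len(t),"foot",r and np.round(np.hstack([r[0],r[1],r[2]])))
    # seats
    m=(abs(W[...,2]-26)<5)&(W[...,0]>480)&(W[...,0]<650)&(abs(W[...,1])<350)
    g=p.max(2); 
    k,l,s,c=cv2.connectedComponentsWithStats(cv2.erode(m.astype(np.uint8),np.ones((2,2))))
    for i in range(1,k):
        q=W[(l==i)&m]
        if len(q)>200: r=cv2.minAreaRect(q[:,:2].astype(np.float32));print(n,"seat",np.round(c[i]),len(q),"z %.1f"%np.median(q[:,2]),np.round(np.hstack([r[0],r[1],r[2]]),1))
t=cv2.imread("pics/top0.png")[170:285,160:490];s=cv2.imread("pics/scene0.png")
cv2.imwrite("pics/c1.png",np.vstack([cv2.resize(s[120:250,180:520],(780,298),interpolation=2),cv2.resize(t,(780,272),interpolation=2)]))
E
```

```text
top [287. 213.] 194 zmax 116 tab [432.  68. 112.] 71 foot [431.  68.  38.  38.  20.]
top [366. 213.] 224 zmax 109 tab [ 433. -109.  107.] 65 foot [ 433. -109.   38.   38.   17.]
top [235. 218.] 85 zmax 20 tab [418. 186.  13.] 63 foot [419. 186.  22.  21.  15.]
top [180. 225.] 294 zmax 98 tab [401. 307.  94.] 64 foot [400. 306.  38.  39.  59.]
top [435. 231.] 259 zmax 104 tab [ 395. -265.  100.] 64 foot [ 395. -265.   38.   38.   77.]
top seat [275. 134.] 584 z 26.8 [614.3 100.   53.7  67.8  83.1]
top seat [305. 137.] 589 z 26.6 [607.1  29.4  53.5  72.5  82.5]
top seat [341. 143.] 574 z 26.6 [596.5 -50.2  53.1  72.4  82.6]
top seat [372. 147.] 572 z 26.7 [ 587.1 -122.    54.1   71.5   82.4]
scene [234. 139.] 120 zmax 103 tab [ 399. -265.   99.] 61 foot None
scene [240. 164.] 231 zmax 35 tab [ 400. -267.   30.] 3 foot [ 397. -266.   42.   42.   78.]
scene [293. 165.] 128 zmax 108 tab [ 437. -109.  104.] 75 foot None
scene [377. 184.] 139 zmax 114 tab [435.  69. 110.] 85 foot None
scene [296. 192.] 249 zmax 45 tab [ 440. -101.   40.] 10 foot [ 437. -108.   41.   39.   17.]
scene [497. 211.] 154 zmax 96 tab [405. 307.  92.] 85 foot None
scene [373. 215.] 235 zmax 39 tab [440.  69.  33.] 9 foot [437.  70.  34.  40.  16.]
scene [429. 223.] 107 zmax 19 tab [423. 186.  11.] 80 foot [422. 186.  24.  20.  89.]
scene [487. 232.] 311 zmax 36 tab [403. 306.  30.] 5 foot [403. 307.  41.  41.  58.]
scene seat [263. 241.] 702 z 26.1 [ 590.5 -119.2   53.8   72.8   81.2]
scene seat [294. 255.] 746 z 26.0 [599.4 -47.3  53.9  71.4  81.1]
scene seat [331. 271.] 804 z 26.4 [609.5  31.7  53.9  71.4  82.9]
scene seat [365. 285.] 834 z 26.3 [615.9 101.9  52.4  68.2  82.8]
```

View pics/c1.png

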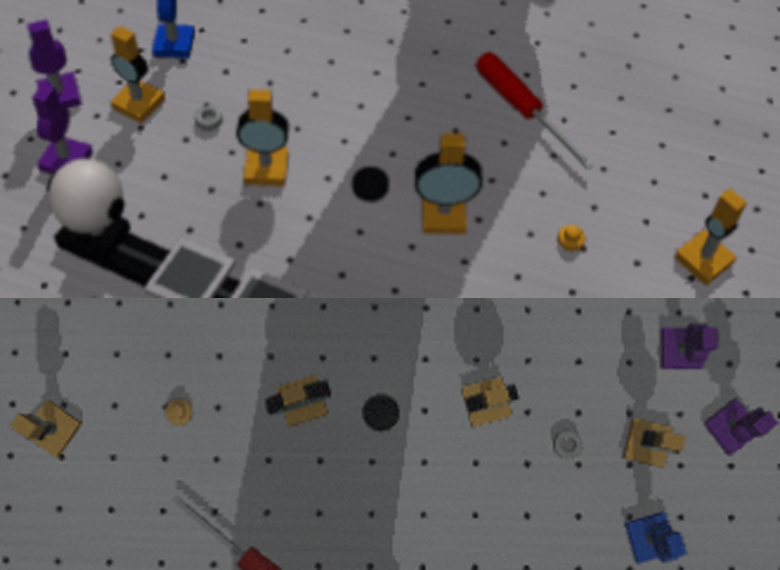

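The tab heights agree in both views: lens_60 at (433,68), lens_48 at (435,-109), lens_36 at (397,-265), lens_24 at (403,307). Seat tops are at about z 26. Next: tab orientations and the first view move.

```bash
cat >> h.py <<'E'
def go(x,y,z,yaw):
    s=env.state(); M=R.from_euler("xyz",s["ee_rot"],degrees=True).as_matrix()
    v=M.T@(np.array([x,y,z])-s["ee_pos"]); r=-((yaw-s["ee_rot"][2]+180)%360-180)
    print("shift m",np.round(v/1000,4),"roll %.1f"%r,"q6 %.0f"%s["qpos"][5],"tcp",np.round(s["ee_pos"],1),"rpy",np.round(s["ee_rot"],1),"w %.1f"%s["gripper_width"])
def look(n):
    s=env.state(); p,d=env.grab_frame(n); W=cloud(n,p,d,st=s); return s,p,W
def lenses(p,W,zlo=80):
    m=brass(p)&(W[...,2]>5)&(W[...,2]<150)&(W[...,0]>200)
    out=[]
    k,l,st,c=cv2.connectedComponentsWithStats((cv2.dilate((m&(W[...,2]>zlo)).astype(np.uint8),np.ones((3,3)))))
    for i in range(1,k):
        q=W[(l==i)&m]; q=q[q[:,2]>zlo] if len(q) else q
        if len(q)<20: continue
        zt=np.percentile(q[:,2],90); t=q[abs(q[:,2]-zt)<5]
        if len(t)<8: continue
        r=cv2.minAreaRect(t[:,:2].astype(np.float32)); a=r[2]+(90 if r[1][0]>r[1][1] else 0)
        F=W[m]; c0=np.array(r[0]); f=F[(np.hypot(*(F[:,:2]-c0).T)<45)&(abs(F[:,2]-12)<4)]
        fr=cv2.minAreaRect(f[:,:2].astype(np.float32)) if len(f)>8 else None
        print("px",np.round(c[i]),"ztop %.0f"%zt,"tab",np.round(r[0],1),np.round(r[1]),"axis yaw %.0f"%a,"foot",fr and np.round(np.hstack(fr),0),len(t))
E
python3 - <<'E'
from h import *
p=cv2.imread("pics/top0.png");d=np.load("pics/top0.npy");lenses(p,cloud("top",p,d))
go(420,-180,260,18)
E
```

```text
px [284. 210.] ztop 114 tab [431.7  67.9] [14. 19.] axis yaw 19 foot [431.  68.  38.  38.  20.] 67
px [369. 211.] ztop 108 tab [ 433.4 -109.4] [13. 19.] axis yaw 15 foot [ 433. -109.   38.   38.   17.] 62
px [170. 224.] ztop 96 tab [400.8 306.9] [19. 14.] axis yaw 154 foot [400. 306.  38.  39.  59.] 59
px [443. 230.] ztop 102 tab [ 395.6 -266.4] [18. 14.] axis yaw 166 foot [ 395. -265.   38.   38.   77.] 55
shift m [-0.2498 -0.3214 -0.0464] roll -85.9 q6 -1 tcp [ 216.2 -532.3  213.2] rpy [-1.80e+02  1.00e-01 -6.79e+01] w 90.8
```

```bash
python3 -m pendant '[{"xyz":[-0.25,-0.32,-0.046],"roll":-86,"jaw":0},{"xyz":[-0.25,-0.32,-0.046],"roll":-86,"jaw":0},{"xyz":[-0.25,-0.32,-0.046],"roll":-86,"jaw":0},{"xyz":[-0.25,-0.32,-0.046],"roll":-86,"jaw":0},{"xyz":[-0.25,-0.32,-0.046],"roll":-86,"jaw":0},{"xyz":[-0.25,-0.32,-0.046],"roll":-86,"jaw":0},{"xyz":[-0.25,-0.32,-0.046],"roll":-86,"jaw":0},{"xyz":[-0.25,-0.32,-0.046],"roll":-86,"jaw":0}]' 20; python3 - <<'E'
from h import *
s,p,W=look("wrist"); cv2.imwrite("pics/w1.png",p); lenses(p,W); go(420,-180,260,18)
E
```

```text
time_s: 1.1
ee_pos: [419.7, -178.6, 260.0]
ee_rot: [-180.0, -0.0, 18.6]
force: [0.1, -0.4, 0.7]
gripper_width: 91.2
px [359. 123.] ztop 106 tab [ 432.5 -108.7] [13. 20.] axis yaw 18 foot [ 432. -109.   37.   38.   16.] 267
px [283. 242.] ztop 100 tab [ 395.3 -258.1] [16. 10.] axis yaw 108 foot [ 397. -265.   40.   38.   78.] 96
shift m [ 0.0007  0.0008 -0.0003] roll 0.8 q6 -43 tcp [ 419.1 -179.4  259.8] rpy [-180.     0.    18.8] w 90.7
```

View pics/w1.png

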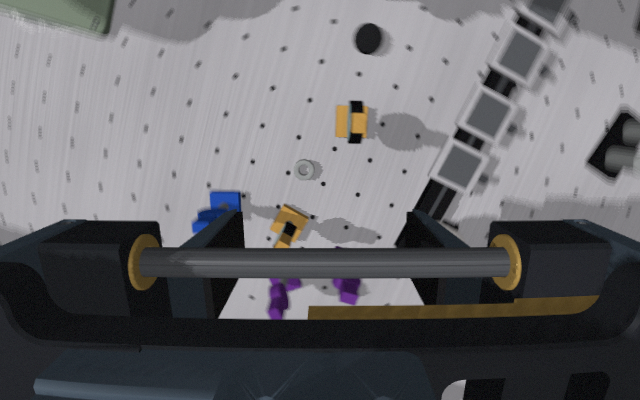

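The wrist view shows lens_48 at (352,122), lens_36's foot at (290,222), and the carriages at (460,162), (490,112) and (520,55). I'll measure the seats' dark squares from this view and the top view.

```bash
cat >> h.py <<'E'
def seats(n,p,W):
    g=p.max(2).astype(int); m=(abs(W[...,2]-26)<6)&(W[...,0]>480)&(W[...,0]<680)&(abs(W[...,1])<250)
    k,l,st,c=cv2.connectedComponentsWithStats(m.astype(np.uint8),connectivity=4)
    for i in range(1,k):
        if st[i,4]<150: continue
        q=W[l==i]; xy=q[:,:2]; a=np.radians(-7); B=np.array([[np.cos(a),np.sin(a)],[-np.sin(a),np.cos(a)]])
        e=xy@B.T; gg=g[l==i]; th=(np.percentile(gg,10)+np.percentile(gg,95))/2; 
        H,ye,xe=np.histogram2d(e[:,1],e[:,0],bins=[np.arange(e[:,1].min()-3,e[:,1].max()+4,3),np.arange(e[:,0].min()-3,e[:,0].max()+4,3)])
        def mid(v,b):  # extent where the plate is nearly full width
            ok=np.where(v>0.55*np.percentile(v,80))[0]; return (b[ok[0]]+b[ok[-1]+1])/2, b[ok[-1]+1]-b[ok[0]]
        Hb=(H>0); my,wy=mid(Hb.sum(1),ye); mx,wx=mid(Hb.sum(0),xe)
        D=e[gg<th]; dc=(np.percentile(D,3,axis=0)+np.percentile(D,97,axis=0))/2; dw=np.ptp(np.percentile(D,[3,97],axis=0),axis=0)
        print(n,"seat",np.round(c[i]),"z %.1f"%np.median(q[:,2]),"plate",np.round(B.T@[mx,my],1),np.round([wx,wy]),"dark",np.round(B.T@dc,1),np.round(dw),"yaw %.1f"%(cv2.minAreaRect(xy.astype(np.float32))[2]-90))
E
python3 - <<'E'
from h import *
s,p,W=look("wrist"); seats("wrist",p,W)
for n in("top","scene"):
    p=cv2.imread(f"pics/{n}0.png");d=np.load(f"pics/{n}0.npy");seats(n,p,cloud(n,p,d))
go(433.5,-109,77,18); go(433.5,-109,160,18)
E
```

```text
wrist seat [551.  15.] z 25.5 plate [614.9  90.6] [51. 36.] dark [615.8  93.5] [66. 40.] yaw -68.0
wrist seat [522.  58.] z 25.6 plate [600.8  31.8] [63. 57.] dark [606.9  28.1] [62. 49.] yaw -7.6
wrist seat [489. 117.] z 25.5 plate [590.6 -47.2] [63. 57.] dark [594.8 -48.4] [68. 42.] yaw -7.2
wrist seat [460. 168.] z 25.5 plate [ 582.  -118.9] [63. 57.] dark [ 585.7 -119.9] [68. 42.] yaw -7.2
top seat [274. 133.] z 26.7 plate [610.  100.9] [60. 57.] dark [617.9  97.7] [57. 49.] yaw -7.5
top seat [305. 137.] z 26.6 plate [602.3  30.9] [63. 57.] dark [609.8  30.1] [57. 42.] yaw -7.3
top seat [340. 142.] z 26.6 plate [592.2 -47.2] [63. 57.] dark [599.  -45.8] [60. 48.] yaw -89.2
top seat [371. 147.] z 26.6 plate [ 583.  -118.7] [63. 57.] dark [ 591.4 -118. ] [58. 49.] yaw -7.6
scene seat [262. 241.] z 26.0 plate [ 584.6 -119.6] [60. 60.] dark [ 593.2 -118.2] [60. 50.] yaw -5.1
scene seat [294. 255.] z 26.0 plate [592.9 -48.8] [63. 57.] dark [600.9 -45.2] [61. 47.] yaw -8.3
scene seat [330. 271.] z 26.4 plate [603.3  31.2] [66. 57.] dark [613.   33.3] [60. 49.] yaw -5.1
scene seat [364. 285.] z 26.2 plate [612.4 102.3] [66. 57.] dark [620.3  97.5] [60. 47.] yaw -7.2
shift m [ 0.0362 -0.0628  0.1827] roll 0.1 q6 -43 tcp [ 418.8 -180.   259.7] rpy [-180.     0.    18.1] w 91.0
shift m [ 0.0361 -0.0629  0.0997] roll 0.1 q6 -43 tcp [ 418.8 -180.   259.7] rpy [-180.     0.    18.1] w 91.0
```

```bash
python3 -m pendant '[{"xyz":[0.036,-0.063,0.03],"roll":0,"jaw":0},{"xyz":[0.036,-0.063,0.06],"roll":0,"jaw":0},{"xyz":[0.036,-0.063,0.1],"roll":0,"jaw":0},{"xyz":[0.036,-0.063,0.14],"roll":0,"jaw":0},{"xyz":[0.036,-0.063,0.17],"roll":0,"jaw":0},{"xyz":[0.036,-0.063,0.183],"roll":0,"jaw":0},{"xyz":[0.036,-0.063,0.183],"roll":0,"jaw":0.3},{"xyz":[0.036,-0.063,0.183],"roll":0,"jaw":0.7}]' 20; python3 -m pendant '[{"xyz":[0,0,0],"roll":0,"jaw":1},{"xyz":[0,0,0],"roll":0,"jaw":1},{"xyz":[0,0,0],"roll":0,"jaw":1},{"xyz":[0,0,0],"roll":0,"jaw":1},{"xyz":[0,0,0],"roll":0,"jaw":1},{"xyz":[0,0,-0.01],"roll":0,"jaw":1},{"xyz":[0,0,-0.03],"roll":0,"jaw":1},{"xyz":[0,0,-0.06],"roll":0,"jaw":1}]' 20; python3 - <<'E'
from h import *
s,p,W=look("wrist"); print(s["force"])
go(601.5,31.5,138,83)
E
```

```text
time_s: 2.2
ee_pos: [434.4, -110.1, 78.0]
ee_rot: [179.9, -0.1, 18.0]
force: [-0.7, -1.1, 0.2]
gripper_width: 73.9
time_s: 3.2
ee_pos: [432.7, -109.4, 137.3]
ee_rot: [-179.9, 0.1, 18.0]
force: [0.5, 0.5, -1.5]
gripper_width: 13.8
[ 0.46148039  0.48855258 -1.51811626]
shift m [ 0.2017 -0.0833  0.0041] roll -65.0 q6 -34 tcp [ 435.5 -110.2  141.4] rpy [179.8  -0.3  18. ] w 13.9
```

```bash
python3 -m pendant '[{"xyz":[0.012,-0.005,0],"roll":-5,"jaw":1},{"xyz":[0.04,-0.016,-0.005],"roll":-14,"jaw":1},{"xyz":[0.075,-0.031,-0.005],"roll":-24,"jaw":1},{"xyz":[0.11,-0.046,-0.005],"roll":-34,"jaw":1},{"xyz":[0.145,-0.06,-0.005],"roll":-44,"jaw":1},{"xyz":[0.175,-0.073,-0.005],"roll":-54,"jaw":1},{"xyz":[0.195,-0.081,-0.005],"roll":-62,"jaw":1},{"xyz":[0.2035,-0.084,-0.005],"roll":-65,"jaw":1}]'; python3 - <<'E'
from h import *
go(601.5,31.5,108,82.7)
s,p,W=look("wrist"); cv2.imwrite("pics/w2.png",p); print(s["force"]); seats("wrist",p,W); go(601.5,31.5,108,82.7)
E
```

```text
time_s: 4.25
ee_pos: [601.7, 34.2, 141.3]
ee_rot: [-180.0, 0.0, 83.2]
force: [-0.6, -0.8, -2.0]
gripper_width: 13.8
shift m [-0.0027  0.0002  0.0333] roll 0.5 q6 -81 tcp [601.7  34.2 141.3] rpy [-180.     0.    83.2] w 13.8
[-0.57927148 -0.82920146 -2.0234779 ]
wrist seat [235. 190.] z 25.6 plate [590.2 -46.9] [60. 57.] dark [593.6 -44.1] [42. 48.] yaw -7.1
wrist seat [159. 192.] z 25.6 plate [ 582.9 -118.9] [63. 57.] dark [ 591.4 -116.9] [57. 48.] yaw -7.7
wrist seat [317. 175.] z 25.5 plate [578.3  35.6] [15. 57.] dark [592.8  33.3] [44. 55.] yaw -7.2
wrist seat [398. 190.] z 25.6 plate [609.4 103.1] [60. 57.] dark [611.2 102.1] [43. 43.] yaw -7.2
wrist seat [ 67. 189.] z 30.8 plate [ 571.3 -206.3] [45. 27.] dark [ 571.  -210.2] [40. 30.] yaw -6.6
wrist seat [495. 194.] z 30.9 plate [622.6 194.6] [45. 30.] dark [620.9 194.1] [40. 27.] yaw -8.2
shift m [-0.0032 -0.0005  0.0333] roll 0.6 q6 -81 tcp [602.3  34.6 141.3] rpy [180.   -0.   83.3] w 14.1
```

View pics/w2.png

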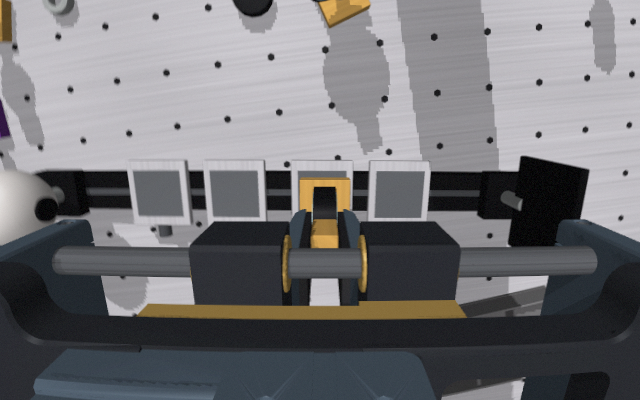

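```bash
python3 -m pendant '[{"xyz":[-0.0025,0,0.006],"roll":0.5,"jaw":1},{"xyz":[-0.0025,0,0.016],"roll":0.5,"jaw":1},{"xyz":[-0.0025,0,0.026],"roll":0.5,"jaw":1},{"xyz":[-0.0025,0,0.032],"roll":0.5,"jaw":1},{"xyz":[-0.0025,0,0.035],"roll":0.5,"jaw":1},{"xyz":[-0.0025,0,0.037],"roll":0.5,"jaw":1},{"xyz":[-0.0025,0,0.038],"roll":0.5,"jaw":1},{"xyz":[-0.0025,0,0.0385],"roll":0.5,"jaw":1}]'; python3 - <<'E'
from h import *
print(env.state()["force"]); go(601.5,32,103,82.7)
E
```

```text
time_s: 5.3
ee_pos: [603.3, 30.3, 109.5]
ee_rot: [179.5, -0.0, 82.5]
force: [-4.9, -1.3, 27.4]
gripper_width: 13.8
[-4.89690509 -1.26984138 27.38110116]
shift m [ 0.0015 -0.0021  0.0065] roll -0.2 q6 -81 tcp [603.3  30.3 109.5] rpy [179.5  -0.   82.5] w 13.8
```

```bash
python3 - <<'E'
from h import *
s,p,W=look("scene"); print(s["force"],s["ee_pos"],s["torque"]); a=p[150:340,200:460]; 
s,q,W=look("wrist"); b=q[120:280,220:440]
cv2.imwrite("pics/c2.png",np.hstack([cv2.resize(a,(780,570),interpolation=2)[:,150:550],cv2.resize(b,(400,291),interpolation=2) if 0 else cv2.resize(b,(400,570),interpolation=2)]))
E
```

```text
[-4.89690509 -1.26984138 27.38110116] [603.33513233  30.28178133 109.4698202 ] [-0.19968652  0.70301029 -0.02574155]
```

View pics/c2.png

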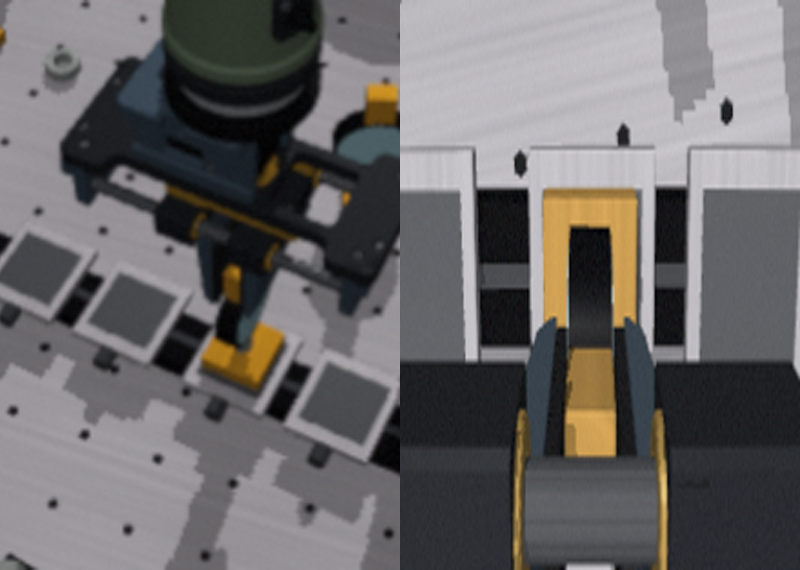

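The foot is seated in the middle of carriage 3, in contact but over-pressed because it had slipped a few mm in the grip. I'll relieve the force, open and retreat.

```bash
python3 -m pendant '[{"xyz":[0,0,-0.002],"roll":0,"jaw":1},{"xyz":[0,0,-0.004],"roll":0,"jaw":1},{"xyz":[0,0,-0.005],"roll":0,"jaw":1},{"xyz":[0,0,-0.005],"roll":0,"jaw":1},{"xyz":[0,0,-0.005],"roll":0,"jaw":0.8},{"xyz":[0,0,-0.005],"roll":0,"jaw":0.6},{"xyz":[0,0,-0.005],"roll":0,"jaw":0.5},{"xyz":[0,0,-0.005],"roll":0,"jaw":0.4}]'; python3 - <<'E'
from h import *
s,p,W=look("wrist"); print(s["force"]); cv2.imwrite("pics/w3.png",p[:,:]);go(432,68,230,19)
E
```

```text
time_s: 6.4
ee_pos: [600.4, 30.8, 108.1]
ee_rot: [-180.0, 0.0, 82.6]
force: [-0.3, 0.1, -0.3]
gripper_width: 45.5
[-0.33582641  0.12387584 -0.26386264]
shift m [ 0.015  -0.172  -0.1218] roll 63.5 q6 -81 tcp [600.5  30.8 108.2] rpy [-180.     0.    82.5] w 49.5
```

View pics/w3.png

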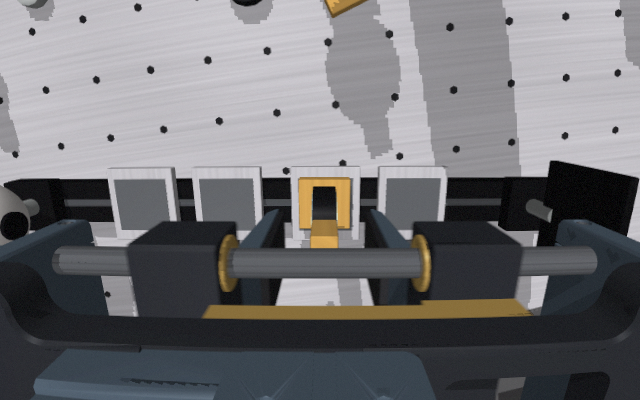

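Lens_48 stands centred, with the foot at (324,203) on the plate. Next is lens_60.

```bash
python3 -m pendant '[{"xyz":[0,0,-0.03],"roll":0,"jaw":0.4},{"xyz":[0,0,-0.08],"roll":0,"jaw":0.4},{"xyz":[0.003,-0.04,-0.11],"roll":10,"jaw":0.2},{"xyz":[0.008,-0.09,-0.12],"roll":20,"jaw":0},{"xyz":[0.015,-0.14,-0.12],"roll":31,"jaw":0},{"xyz":[0.015,-0.172,-0.12],"roll":42,"jaw":0},{"xyz":[0.015,-0.172,-0.1],"roll":53,"jaw":0},{"xyz":[0.015,-0.172,-0.1],"roll":63,"jaw":0}]'; python3 - <<'E'
from h import *
s,p,W=look("wrist"); lenses(p,W); go(432.5,68.3,83,19); s,p,W=look("scene");cv2.imwrite("pics/s2.png",cv2.resize(p[140:320,240:480],(720,540)))
s,p,W=look("top"); lenses(p,W)
E
```

```text
time_s: 7.45
ee_pos: [430.6, 68.0, 207.6]
ee_rot: [-180.0, 0.1, 19.2]
force: [0.2, 0.5, 0.0]
gripper_width: 91.6
px [327. 195.] ztop 112 tab [431.6  69.3] [14. 20.] axis yaw 19 foot [432.  69.  38.  40.  19.] 363
shift m [1.300e-03 1.000e-04 1.251e-01] roll 0.0 q6 -12 tcp [431.3  68.  208.1] rpy [-180.    0.   19.] w 91.1
px [303. 130.] ztop 133 tab [598.   30.4] [13. 19.] axis yaw 83 foot None 60
px [170. 224.] ztop 96 tab [400.7 306.8] [19. 14.] axis yaw 153 foot [401. 307.  39.  39.  58.] 55
px [443. 230.] ztop 102 tab [ 395.3 -266.1] [18. 13.] axis yaw 161 foot [ 395. -266.   39.   38.   77.] 52
```

View pics/s2.png

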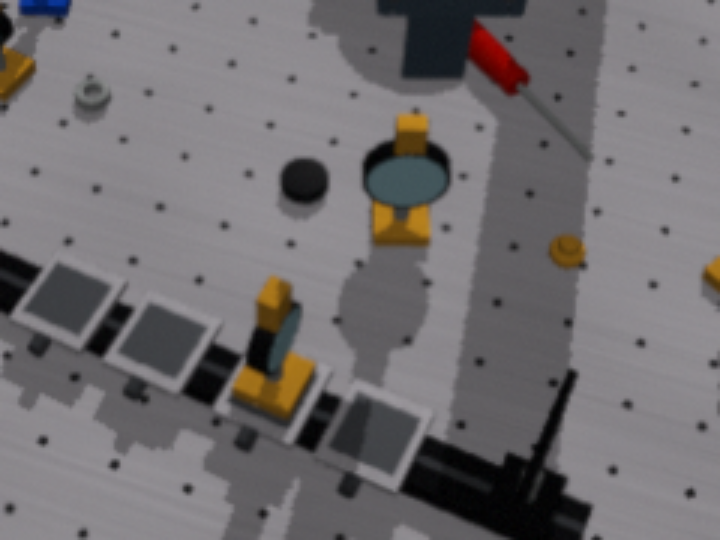

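```bash
python3 -m pendant '[{"xyz":[0.001,-0.001,0.03],"roll":0,"jaw":0},{"xyz":[0.001,-0.001,0.07],"roll":0,"jaw":0},{"xyz":[0.001,-0.001,0.105],"roll":0,"jaw":0},{"xyz":[0.001,-0.001,0.12],"roll":0,"jaw":0},{"xyz":[0.001,-0.001,0.125],"roll":0,"jaw":0},{"xyz":[0.001,-0.001,0.125],"roll":0,"jaw":0.3},{"xyz":[0.001,-0.001,0.125],"roll":0,"jaw":0.7},{"xyz":[0.001,-0.001,0.125],"roll":0,"jaw":1}]' 35; python3 -m pendant '[{"xyz":[0,0,0],"roll":0,"jaw":1},{"xyz":[0,0,0],"roll":0,"jaw":1},{"xyz":[0,0,0],"roll":0,"jaw":1},{"xyz":[0,0,-0.004],"roll":0,"jaw":1},{"xyz":[0,0,-0.015],"roll":0,"jaw":1},{"xyz":[0,0,-0.035],"roll":0,"jaw":1},{"xyz":[0,0,-0.055],"roll":0,"jaw":1},{"xyz":[0,0,-0.065],"roll":0,"jaw":1}]' ; python3 - <<'E'
from h import *
s,p,W=look("wrist"); print(s["force"])
b=W[brass(p)&(W[...,2]>20)]; print("brass z pct",np.round(np.percentile(b[:,2],[1,5,25,50,75,95,99]),1),len(b))
go(610.5,102,148,82.7)
E
```

```text
time_s: 8.6
ee_pos: [433.2, 69.3, 84.1]
ee_rot: [180.0, -0.1, 19.6]
force: [0.9, 0.4, -0.5]
gripper_width: 63.8
time_s: 9.6
ee_pos: [433.1, 69.3, 149.8]
ee_rot: [180.0, -0.1, 19.6]
force: [0.9, 0.9, -2.2]
gripper_width: 13.7
[ 0.86351333  0.87941528 -2.19011232]
brass z pct [ 36.9  56.1 163.  254.4 256.7 258.5 259.2] 7495
shift m [0.1776 0.0285 0.003 ] roll -63.1 q6 -12 tcp [433.6  69.4 150.4] rpy [180.   -0.2  19.6] w 14.0
```

```bash
python3 -m pendant '[{"xyz":[0.01,0,0],"roll":-6,"jaw":1},{"xyz":[0.035,0.0,0],"roll":-15,"jaw":1},{"xyz":[0.065,0.002,0],"roll":-25,"jaw":1},{"xyz":[0.1,0.008,0],"roll":-35,"jaw":1},{"xyz":[0.13,0.016,0],"roll":-44,"jaw":1},{"xyz":[0.158,0.024,0],"roll":-53,"jaw":1},{"xyz":[0.173,0.028,0],"roll":-60,"jaw":1},{"xyz":[0.178,0.0285,0],"roll":-63,"jaw":1}]'; python3 -m pendant '[{"xyz":[0,0,0.008],"roll":0,"jaw":1},{"xyz":[0,0,0.018],"roll":0,"jaw":1},{"xyz":[0,0,0.026],"roll":0,"jaw":1},{"xyz":[0,0,0.028],"roll":0,"jaw":1},{"xyz":[0,0,0.028],"roll":0,"jaw":1},{"xyz":[0,0,0.028],"roll":0,"jaw":1},{"xyz":[0,0,0.028],"roll":0,"jaw":1},{"xyz":[0,0,0.028],"roll":0,"jaw":1}]'; python3 - <<'E'
from h import *
s,p,W=look("wrist"); print(s["force"]); go(610.5,102,110,82.7); seats("wrist",p,W); cv2.imwrite("pics/w4.png",p)
m=brass(p); f=W[m&(W[...,2]>15)&(W[...,2]<75)]; f=f[f[:,1]>70]; print(len(f),np.round(np.percentile(f,[2,50,98],axis=0),1).tolist())
E
```

```text
time_s: 10.65
ee_pos: [610.4, 101.9, 147.2]
ee_rot: [-179.9, 0.0, 82.7]
force: [0.0, -0.4, -2.8]
gripper_width: 13.7
time_s: 11.65
ee_pos: [609.9, 102.0, 124.4]
ee_rot: [179.8, -0.0, 82.5]
force: [-5.4, -2.5, 18.8]
gripper_width: 13.0
[-5.38898207 -2.54775209 18.77708173]
shift m [0.0001 0.0005 0.0144] roll -0.2 q6 -74 tcp [609.9 101.9 124.4] rpy [179.8  -0.   82.5] w 13.6
wrist seat [253. 181.] z 25.5 plate [597.5  33.6] [54. 57.] dark [600.8  56. ] [49.  9.] yaw -7.3
wrist seat [325. 179.] z 25.5 plate [585.8 106.3] [12. 57.] dark [601. 104.] [42. 56.] yaw -7.5
wrist seat [154. 198.] z 25.6 plate [592.1 -46.2] [63. 60.] dark [600.1 -44.8] [59. 49.] yaw -8.3
wrist seat [ 80. 194.] z 25.6 plate [ 578.3 -117.6] [54. 60.] dark [ 582.5 -115.4] [43. 49.] yaw -7.6
wrist seat [427. 196.] z 31.1 plate [621.1 193.7] [42. 27.] dark [620.2 192.4] [40. 23.] yaw -9.8
wrist seat [  4. 203.] z 24.7 plate [ 578.  -196.9] [36.  9.] dark [ 573.  -196.1] [38.  3.] yaw -10.9
885 [[587.0, 83.4, 29.9], [601.4, 95.1, 37.5], [618.4, 123.5, 38.9]]
```

View pics/w4.png

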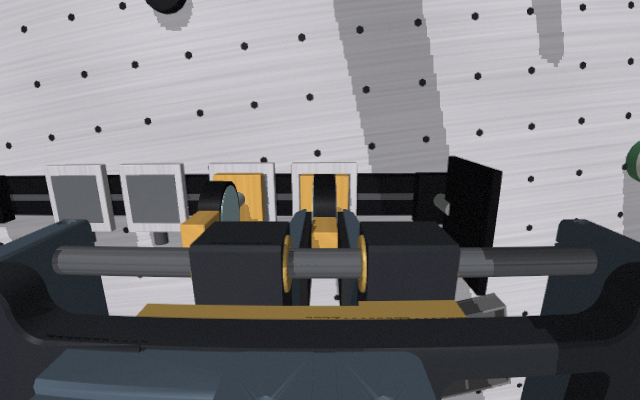

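The foot top is at z 38.5, so the lens is seated on carriage 4. The offset came from lifting before the jaws had fully closed, not from slipping. I'll relieve, open and retreat towards lens_24.

```bash
python3 -m pendant '[{"xyz":[0,0,-0.002],"roll":0,"jaw":1},{"xyz":[0,0,-0.0035],"roll":0,"jaw":1},{"xyz":[0,0,-0.0035],"roll":0,"jaw":1},{"xyz":[0,0,-0.0035],"roll":0,"jaw":0.8},{"xyz":[0,0,-0.0035],"roll":0,"jaw":0.7},{"xyz":[0,0,-0.0035],"roll":0,"jaw":0.6},{"xyz":[0,0,-0.0035],"roll":0,"jaw":0.55},{"xyz":[0,0,-0.0035],"roll":0,"jaw":0.55}]'; python3 - <<'E'
from h import *
go(401.5,307,200,-28); go(401.5,307,200,152)
E
```

```text
time_s: 12.7
ee_pos: [609.9, 102.0, 123.8]
ee_rot: [-180.0, 0.0, 82.6]
force: [-0.8, 0.1, -0.5]
gripper_width: 41.0
shift m [ 0.1763 -0.2332 -0.0762] roll 110.6 q6 -74 tcp [609.9 102.  123.8] rpy [-180.     0.    82.6] w 41.0
shift m [ 0.1763 -0.2332 -0.0762] roll -69.4 q6 -74 tcp [609.9 102.  123.8] rpy [-180.     0.    82.6] w 41.0
```

```bash
python3 -m pendant '[{"xyz":[0,0,-0.03],"roll":0,"jaw":0.5},{"xyz":[0,0,-0.07],"roll":-8,"jaw":0.3},{"xyz":[0.03,-0.04,-0.076],"roll":-18,"jaw":0},{"xyz":[0.07,-0.09,-0.076],"roll":-28,"jaw":0},{"xyz":[0.11,-0.14,-0.076],"roll":-38,"jaw":0},{"xyz":[0.15,-0.19,-0.076],"roll":-48,"jaw":0},{"xyz":[0.176,-0.233,-0.076],"roll":-58,"jaw":0},{"xyz":[0.176,-0.233,-0.076],"roll":-68,"jaw":0}]'; python3 - <<'E'
from h import *
s,p,W=look("wrist"); lenses(p,W,75); go(401.5,307,63,151); cv2.imwrite("pics/w5.png",p)
s,p,W=look("top"); lenses(p,W)
E
```

```text
time_s: 13.7
ee_pos: [398.7, 308.6, 200.2]
ee_rot: [180.0, -0.0, 151.2]
force: [0.6, -0.4, 1.4]
gripper_width: 91.0
px [ 48. 101.] ztop 80 tab [581.2 112. ] [5. 3.] axis yaw 138 foot None 21
px [321. 193.] ztop 94 tab [400.3 308.7] [20. 14.] axis yaw 146 foot [401. 308.  40.  38.  58.] 339
shift m [-0.0016 -0.0002  0.1372] roll 0.3 q6 -115 tcp [400.1 307.9 200.2] rpy [180.    0.  151.3] w 91.7
px [269. 123.] ztop 139 tab [607.8 101.2] [13. 19.] axis yaw 83 foot None 60
px [303. 130.] ztop 134 tab [597.9  31. ] [19. 12.] axis yaw 91 foot None 60
px [170. 224.] ztop 97 tab [401.1 306.4] [20. 14.] axis yaw 147 foot [400. 306.  38.  39.  57.] 60
px [443. 230.] ztop 102 tab [ 395.5 -266.3] [19. 13.] axis yaw 165 foot [ 395. -266.   38.   38.   76.] 57
```

View pics/w5.png

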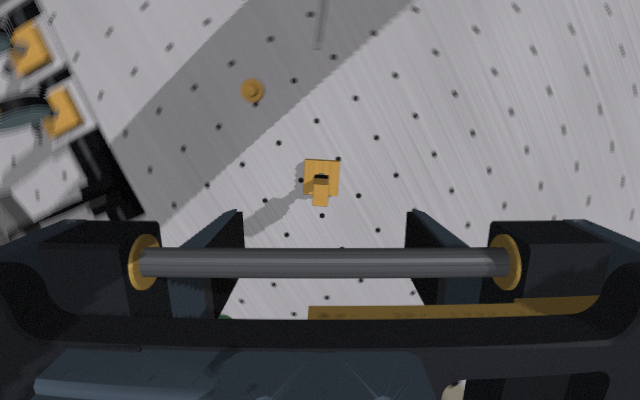

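Lens_60 is at (608,101), within a few mm of seat 4. The view shows lens_24 at (321,185), under the open jaws. I'll descend and allow the full closing time.

```bash
python3 -m pendant '[{"xyz":[0,0,0.035],"roll":2,"jaw":0},{"xyz":[0,0,0.075],"roll":2.5,"jaw":0},{"xyz":[0,0,0.11],"roll":2.5,"jaw":0},{"xyz":[0,0,0.128],"roll":2.5,"jaw":0},{"xyz":[0,0,0.135],"roll":2.5,"jaw":0},{"xyz":[0,0,0.135],"roll":2.5,"jaw":0.3},{"xyz":[0,0,0.135],"roll":2.5,"jaw":0.7},{"xyz":[0,0,0.135],"roll":2.5,"jaw":1}]' 30; python3 -m pendant '[{"xyz":[0,0,0],"roll":0,"jaw":1},{"xyz":[0,0,0],"roll":0,"jaw":1},{"xyz":[0,0,0],"roll":0,"jaw":1},{"xyz":[0,0,0],"roll":0,"jaw":1},{"xyz":[0,0,0],"roll":0,"jaw":1},{"xyz":[0,0,0],"roll":0,"jaw":1},{"xyz":[0,0,0],"roll":0,"jaw":1},{"xyz":[0,0,0],"roll":0,"jaw":1}]'; python3 - <<'E'
from h import *
s=env.state();print(s["force"]); go(400,308,160,83); go(582.5,-119,160,82.7)
E
```

```text
time_s: 14.8
ee_pos: [402.1, 307.0, 65.7]
ee_rot: [179.9, 0.0, 148.0]
force: [0.1, -0.3, -0.6]
gripper_width: 64.3
time_s: 15.8
ee_pos: [401.6, 306.6, 64.8]
ee_rot: [-180.0, 0.0, 148.1]
force: [0.3, 0.5, 0.6]
gripper_width: 14.1
[0.33355319 0.49900986 0.59991025]
shift m [ 0.0021  0.0003 -0.0952] roll 65.1 q6 -112 tcp [401.6 306.6  64.8] rpy [-180.     0.   148.1] w 14.1
shift m [-0.3786 -0.2656 -0.0951] roll 65.4 q6 -112 tcp [401.6 306.6  64.8] rpy [-180.     0.   148.1] w 14.1
```

```bash
python3 -m pendant '[{"xyz":[0,0,-0.006],"roll":0,"jaw":1},{"xyz":[0,0,-0.025],"roll":0,"jaw":1},{"xyz":[0,0,-0.05],"roll":6,"jaw":1},{"xyz":[-0.01,-0.007,-0.075],"roll":15,"jaw":1},{"xyz":[-0.035,-0.025,-0.09],"roll":25,"jaw":1},{"xyz":[-0.07,-0.05,-0.095],"roll":35,"jaw":1},{"xyz":[-0.11,-0.077,-0.095],"roll":45,"jaw":1},{"xyz":[-0.14,-0.098,-0.095],"roll":53,"jaw":1}]'; python3 - <<'E'
from h import *
s,p,W=look("wrist");print(s["force"]); go(582.5,-119,160,82.7)
E
```

```text
time_s: 16.8
ee_pos: [469.2, 147.9, 160.5]
ee_rot: [179.9, 0.0, 94.8]
force: [1.1, 0.1, -0.6]
gripper_width: 14.1
[ 1.07890327  0.08010921 -0.62640157]
shift m [-0.2717  0.0907  0.0015] roll 11.8 q6 -79 tcp [470.6 144.7 160.4] rpy [179.9   0.2  94.5] w 13.9
```

```bash
python3 -m pendant '[{"xyz":[-0.025,0.005,0],"roll":2,"jaw":1},{"xyz":[-0.065,0.015,0],"roll":4,"jaw":1},{"xyz":[-0.11,0.03,0],"roll":6,"jaw":1},{"xyz":[-0.155,0.047,0],"roll":8,"jaw":1},{"xyz":[-0.2,0.064,0],"roll":10,"jaw":1},{"xyz":[-0.24,0.08,0.015],"roll":11.8,"jaw":1},{"xyz":[-0.262,0.088,0.03],"roll":11.8,"jaw":1},{"xyz":[-0.271,0.091,0.04],"roll":11.8,"jaw":1}]'; python3 -m pendant '[{"xyz":[0,0,0],"roll":0,"jaw":1},{"xyz":[0,0,0],"roll":0,"jaw":1},{"xyz":[0,0,0],"roll":0,"jaw":1},{"xyz":[0,0,0],"roll":0,"jaw":1},{"xyz":[0,0,0],"roll":0,"jaw":1},{"xyz":[0,0,0],"roll":0,"jaw":1},{"xyz":[0,0,0],"roll":0,"jaw":1},{"xyz":[0,0,0],"roll":0,"jaw":1}]'; python3 - <<'E'
from h import *
s,p,W=look("wrist");print(s["force"]); go(582.5,-119,91,82.7); seats("wrist",p,W)
m=brass(p); f=W[m&(W[...,2]>15)&(W[...,2]<85)]; f=f[f[:,1]<-80]; print(len(f),np.round(np.percentile(f,[2,50,98],axis=0),1).tolist())
E
```

```text
time_s: 17.85
ee_pos: [582.9, -112.8, 118.7]
ee_rot: [-179.9, -0.0, 83.3]
force: [-0.7, 0.7, -1.6]
gripper_width: 14.0
time_s: 18.85
ee_pos: [583.2, -112.5, 119.9]
ee_rot: [-180.0, 0.0, 83.3]
force: [-0.2, -0.2, -1.8]
gripper_width: 13.7
[-0.24472494 -0.15350065 -1.76794593]
shift m [-0.0065  0.      0.0289] roll 0.6 q6 -95 tcp [ 583.2 -112.5  119.9] rpy [-180.     0.    83.3] w 13.9
wrist seat [309. 180.] z 25.6 plate [ 560.5 -115.9] [18. 57.] dark [ 573.7 -118.8] [44. 43.] yaw -7.3
wrist seat [400. 192.] z 25.7 plate [586.  -46.2] [51. 57.] dark [590.  -47.6] [40. 43.] yaw -7.0
wrist seat [480. 200.] z 25.4 plate [600.9  25.7] [63. 45.] dark [609.9  23.5] [64. 42.] yaw -8.1
wrist seat [566. 173.] z 25.5 plate [585.5 104.7] [12. 57.] dark [586.8 102.9] [15. 52.] yaw -6.8
wrist seat [215. 186.] z 30.5 plate [ 558.3 -201.1] [18. 18.] dark [ 568.2 -206.6] [38. 22.] yaw -57.5
1486 [[562.0, -129.5, 58.3], [571.2, -110.0, 66.4], [584.0, -91.2, 67.9]]
```

```bash
python3 -m pendant '[{"xyz":[-0.004,0,0.004],"roll":0.6,"jaw":1},{"xyz":[-0.0065,0,0.012],"roll":0.6,"jaw":1},{"xyz":[-0.0065,0,0.02],"roll":0.6,"jaw":1},{"xyz":[-0.0065,0,0.025],"roll":0.6,"jaw":1},{"xyz":[-0.0065,0,0.027],"roll":0.6,"jaw":1},{"xyz":[-0.0065,0,0.028],"roll":0.6,"jaw":1},{"xyz":[-0.0065,0,0.0285],"roll":0.6,"jaw":1},{"xyz":[-0.0065,0,0.029],"roll":0.6,"jaw":1}]'; python3 - <<'E'
from h import *
s,p,W=look("wrist");print(s["force"]); go(582.5,-119,91,82.7); cv2.imwrite("pics/w6.png",p)
m=brass(p); f=W[m&(W[...,2]>15)&(W[...,2]<50)]; f=f[f[:,1]<-80]; print(len(f),np.round(np.percentile(f,[2,50,98],axis=0),1).tolist())
E
```

```text
time_s: 19.9
ee_pos: [582.6, -118.9, 91.1]
ee_rot: [180.0, 0.0, 82.7]
force: [0.1, 0.2, -0.3]
gripper_width: 13.4
[ 0.11152947  0.17864704 -0.32340347]
shift m [-0.0001 -0.      0.0001] roll -0.0 q6 -95 tcp [ 582.6 -118.9   91.1] rpy [180.    0.   82.7] w 13.6
1458 [[561.2, -135.6, 29.8], [570.6, -116.6, 37.6], [582.9, -98.1, 39.0]]
```

View pics/w6.png

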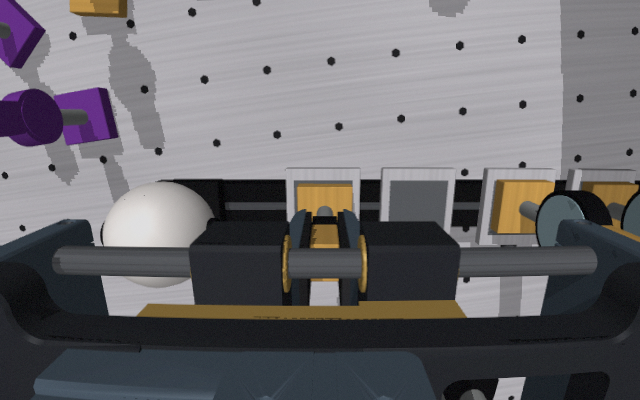

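Lens_24's foot top is at z 37.6–39 and its weight is off the fingers, so it is seated on carriage 1. I'll open and retreat.

```bash
python3 -m pendant '[{"xyz":[0,0,0],"roll":0,"jaw":0.8},{"xyz":[0,0,0],"roll":0,"jaw":0.7},{"xyz":[0,0,0],"roll":0,"jaw":0.6},{"xyz":[0,0,0],"roll":0,"jaw":0.6},{"xyz":[0,0,0],"roll":0,"jaw":0.6},{"xyz":[0,0,-0.02],"roll":0,"jaw":0.6},{"xyz":[0,0,-0.06],"roll":0,"jaw":0.6},{"xyz":[0,0,-0.11],"roll":0,"jaw":0.4}]'; python3 - <<'E'
from h import *
go(396,-265.5,190,-13)
s,p,W=look("wrist"); h=cv2.cvtColor(p,cv2.COLOR_BGR2HSV); m=(h[...,0]>105)&(h[...,0]<165)&(h[...,1]>120)&(h[...,2]>40)&(W[...,2]>5)&(W[...,2]<115)
k,l,st,c=cv2.connectedComponentsWithStats(m.astype(np.uint8))
for i in range(1,k):
    if st[i,4]>60: q=W[l==i]; print(np.round(c[i]),np.round(np.percentile(q,[2,98],axis=0)).tolist())
lenses(p,W,75)
E
```

```text
time_s: 20.95
ee_pos: [581.8, -118.7, 201.1]
ee_rot: [-179.9, -0.0, 82.7]
force: [1.2, -0.8, -0.1]
gripper_width: 44.0
shift m [-0.1693 -0.1655  0.0115] roll 95.7 q6 -95 tcp [ 581.8 -118.7  201.1] rpy [-179.9   -0.    82.7] w 44.0
[69. 47.] [[392.0, -363.0, 10.0], [432.0, -328.0, 100.0]]
[133. 117.] [[470.0, -310.0, 10.0], [506.0, -281.0, 100.0]]
px [122.   6.] ztop 100 tab [ 400.6 -266.4] [21.  5.] axis yaw 172 foot [ 395. -265.   41.   41.   77.] 175
px [480. 167.] ztop 87 tab [574.8  30.3] [2. 6.] axis yaw 6 foot None 8
px [324. 199.] ztop 120 tab [ 582.4 -117.8] [14. 20.] axis yaw 82 foot None 419
px [507. 200.] ztop 132 tab [597.9  31.3] [15. 20.] axis yaw 83 foot None 470
px [593. 204.] ztop 138 tab [608.3 101.9] [16. 20.] axis yaw 83 foot None 474
```

Lens_24 (582,-118), lens_48 (598,31) and lens_60 (608,102) all stand close to their seats. Next is lens_36; the decoys are clear of the jaws.

```bash
python3 -m pendant '[{"xyz":[-0.02,-0.02,0],"roll":10,"jaw":0.4},{"xyz":[-0.06,-0.058,0],"roll":20,"jaw":0.3},{"xyz":[-0.1,-0.097,0],"roll":31,"jaw":0.2},{"xyz":[-0.14,-0.136,0],"roll":42,"jaw":0.2},{"xyz":[-0.169,-0.1655,0],"roll":53,"jaw":0.2},{"xyz":[-0.169,-0.1655,0],"roll":64,"jaw":0.2},{"xyz":[-0.169,-0.1655,0],"roll":75,"jaw":0.2},{"xyz":[-0.169,-0.1655,0],"roll":85,"jaw":0.2}]'; python3 - <<'E'
from h import *
s,p,W=look("wrist"); lenses(p,W,80); go(396,-265.5,71,-13)
E
```

```text
time_s: 22.0
ee_pos: [396.6, -265.6, 201.0]
ee_rot: [180.0, -0.0, -2.2]
force: [-0.0, -0.3, 0.9]
gripper_width: 72.8
px [553.  13.] ztop 120 tab [ 581.7 -120.9] [10. 21.] axis yaw 82 foot None 344
px [325. 194.] ztop 100 tab [ 395.9 -265.4] [20. 14.] axis yaw 167 foot [ 396. -265.   40.   39.   77.] 352
shift m [-0.0007  0.      0.1299] roll 10.6 q6 -33 tcp [ 396.7 -265.5  200.9] rpy [180.   -0.   -2.4] w 72.8
```

```bash
python3 -m pendant '[{"xyz":[-0.001,0,0.02],"roll":10.6,"jaw":0.2},{"xyz":[-0.001,0,0.055],"roll":10.6,"jaw":0.2},{"xyz":[-0.001,0,0.095],"roll":10.6,"jaw":0.2},{"xyz":[-0.001,0,0.12],"roll":10.6,"jaw":0.2},{"xyz":[-0.001,0,0.13],"roll":10.6,"jaw":0.2},{"xyz":[-0.001,0,0.13],"roll":10.6,"jaw":0.5},{"xyz":[-0.001,0,0.13],"roll":10.6,"jaw":0.8},{"xyz":[-0.001,0,0.13],"roll":10.6,"jaw":1}]' 30; python3 -m pendant '[{"xyz":[0,0,0],"roll":0,"jaw":1},{"xyz":[0,0,0],"roll":0,"jaw":1},{"xyz":[0,0,0],"roll":0,"jaw":1},{"xyz":[0,0,0],"roll":0,"jaw":1},{"xyz":[0,0,0],"roll":0,"jaw":1},{"xyz":[0,0,0],"roll":0,"jaw":1},{"xyz":[0,0,-0.006],"roll":0,"jaw":1},{"xyz":[0,0,-0.02],"roll":0,"jaw":1}]'; python3 - <<'E'
from h import *
s=env.state();print(s["force"]); go(591.5,-47,180,82.7)
E
```

```text
time_s: 23.05
ee_pos: [396.4, -265.8, 71.9]
ee_rot: [179.9, -0.1, -12.4]
force: [0.8, 0.3, 0.2]
gripper_width: 45.6
time_s: 24.05
ee_pos: [395.4, -265.1, 91.2]
ee_rot: [-180.0, 0.1, -12.4]
force: [0.8, -0.3, -0.4]
gripper_width: 13.9
[ 0.76420053 -0.34379297 -0.36244847]
shift m [ 0.1447 -0.2551 -0.0889] roll -95.1 q6 -23 tcp [ 395.4 -265.1   91.2] rpy [-1.80e+02  1.00e-01 -1.24e+01] w 13.9
```

```bash
python3 -m pendant '[{"xyz":[0,0,-0.02],"roll":0,"jaw":1},{"xyz":[0,0,-0.05],"roll":-8,"jaw":1},{"xyz":[0.005,-0.015,-0.08],"roll":-18,"jaw":1},{"xyz":[0.015,-0.045,-0.105],"roll":-28,"jaw":1},{"xyz":[0.03,-0.08,-0.12],"roll":-38,"jaw":1},{"xyz":[0.045,-0.115,-0.12],"roll":-48,"jaw":1},{"xyz":[0.06,-0.145,-0.12],"roll":-57,"jaw":1},{"xyz":[0.07,-0.165,-0.12],"roll":-65,"jaw":1}]'; python3 - <<'E'
from h import *
s,p,W=look("wrist");print(s["force"]); go(591.5,-47,160,82.7)
E
```

```text
time_s: 25.05
ee_pos: [500.4, -118.0, 212.1]
ee_rot: [179.9, -0.0, 53.0]
force: [0.1, -0.7, -0.7]
gripper_width: 13.7
[ 0.1194198  -0.67172144 -0.73613216]
shift m [0.1091 0.03   0.0524] roll -29.5 q6 -68 tcp [ 501.9 -116.4  212. ] rpy [179.9  -0.2  53.2] w 13.9
```

```bash
python3 -m pendant '[{"xyz":[0.02,0.006,0],"roll":-7,"jaw":1},{"xyz":[0.05,0.014,0],"roll":-15,"jaw":1},{"xyz":[0.08,0.022,0],"roll":-22,"jaw":1},{"xyz":[0.1,0.028,0],"roll":-28,"jaw":1},{"xyz":[0.111,0.031,0.005],"roll":-30,"jaw":1},{"xyz":[0.111,0.031,0.03],"roll":-30,"jaw":1},{"xyz":[0.111,0.031,0.06],"roll":-30,"jaw":1},{"xyz":[0.111,0.031,0.08],"roll":-30,"jaw":1}]'; python3 -m pendant '[{"xyz":[0,0,0.003],"roll":0,"jaw":1},{"xyz":[0,0,0.003],"roll":0,"jaw":1},{"xyz":[0,0,0.003],"roll":0,"jaw":1},{"xyz":[0,0,0.003],"roll":0,"jaw":1},{"xyz":[0,0,0.003],"roll":0,"jaw":1},{"xyz":[0,0,0.003],"roll":0,"jaw":1},{"xyz":[0,0,0.003],"roll":0,"jaw":1},{"xyz":[0,0,0.003],"roll":0,"jaw":1}]'; python3 - <<'E'
from h import *
s,p,W=look("wrist");print(s["force"]); seats("wrist",p,W); go(591.5,-47.3,97,82.7); cv2.imwrite("pics/w7.png",p)
m=brass(p); f=W[m&(W[...,2]>15)&(W[...,2]<82)]; f=f[abs(f[:,1]+47)<30]; print(len(f),np.round(np.percentile(f,[2,50,98],axis=0),1).tolist())
E
```

```text
time_s: 26.1
ee_pos: [590.3, -50.2, 129.7]
ee_rot: [-179.9, 0.0, 82.5]
force: [0.2, -0.1, -0.8]
gripper_width: 13.7
time_s: 27.1
ee_pos: [591.5, -49.9, 127.9]
ee_rot: [-180.0, 0.0, 82.6]
force: [0.3, 0.3, -2.0]
gripper_width: 13.9
[ 0.34000146  0.26934217 -2.02397246]
wrist seat [407. 181.] z 25.4 plate [599.   32.5] [57. 57.] dark [596.1  20. ] [54. 31.] yaw -6.4
wrist seat [249. 179.] z 25.5 plate [ 569.1 -117. ] [36. 57.] dark [ 578.1 -114.5] [53. 48.] yaw -7.7
wrist seat [328. 176.] z 25.5 plate [569.6 -44. ] [18. 57.] dark [574.6 -42.2] [27. 49.] yaw -7.5
wrist seat [486. 178.] z 25.6 plate [586.  105.3] [12. 57.] dark [601.4 100.7] [43. 50.] yaw -6.8
wrist seat [147. 191.] z 30.7 plate [ 571.9 -202.5] [45. 18.] dark [ 569.4 -210.3] [41. 31.] yaw -6.3
wrist seat [594. 193.] z 31.0 plate [622.9 197.1] [45. 36.] dark [621.  196.4] [40. 32.] yaw -12.6
wrist seat [491. 229.] z 25.5 plate [637.3  98.1] [12. 12.] dark [647.3  96.8] [11. 10.] yaw -4.4
shift m [ 0.0026 -0.0004  0.0309] roll -0.1 q6 -89 tcp [591.6 -49.9 127.9] rpy [180.    0.   82.6] w 13.8
1320 [[569.8, -66.7, 61.1], [578.8, -47.5, 68.4], [591.5, -29.0, 69.7]]
```

```bash
python3 -m pendant '[{"xyz":[0.002,0,0.004],"roll":0,"jaw":1},{"xyz":[0.0027,0,0.013],"roll":0,"jaw":1},{"xyz":[0.0027,0,0.022],"roll":0,"jaw":1},{"xyz":[0.0027,0,0.027],"roll":0,"jaw":1},{"xyz":[0.0027,0,0.029],"roll":0,"jaw":1},{"xyz":[0.0027,0,0.03],"roll":0,"jaw":1},{"xyz":[0.0027,0,0.0305],"roll":0,"jaw":1},{"xyz":[0.0027,0,0.031],"roll":0,"jaw":1}]'; python3 - <<'E'
from h import *
s,p,W=look("wrist");print(s["force"]); go(591.5,-47.3,97,82.7); cv2.imwrite("pics/w8.png",p)
m=brass(p); f=W[m&(W[...,2]>15)&(W[...,2]<50)]; f=f[abs(f[:,1]+47)<30]; print(len(f),np.round(np.percentile(f,[2,50,98],axis=0),1).tolist())
E
```

```text
time_s: 28.15
ee_pos: [592.1, -47.2, 97.2]
ee_rot: [180.0, 0.0, 82.6]
force: [0.1, 0.5, -1.3]
gripper_width: 14.1
[ 0.1482683   0.54722036 -1.25060495]
shift m [-0.0001 -0.0005  0.0001] roll -0.1 q6 -88 tcp [592.  -47.2  97.1] rpy [180.    0.   82.6] w 13.8
1333 [[570.4, -64.1, 30.4], [579.4, -44.7, 37.7], [592.0, -26.0, 39.1]]
```

View pics/w8.png

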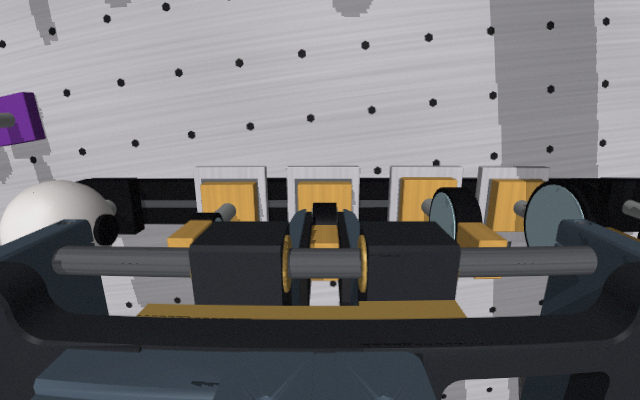

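Lens_36 is over seat 2, with its foot top at z 38–39. I'll ease it down 1 mm more, release and rise.

```bash
python3 -m pendant '[{"xyz":[0,0,0.0005],"roll":0,"jaw":1},{"xyz":[0,0,0.001],"roll":0,"jaw":1},{"xyz":[0,0,0.001],"roll":0,"jaw":0.8},{"xyz":[0,0,0.001],"roll":0,"jaw":0.7},{"xyz":[0,0,0.001],"roll":0,"jaw":0.6},{"xyz":[0,0,0.001],"roll":0,"jaw":0.6},{"xyz":[0,0,0.001],"roll":0,"jaw":0.6},{"xyz":[0,0,0.001],"roll":0,"jaw":0.6}]'; python3 -m pendant '[{"xyz":[0,0,-0.015],"roll":0,"jaw":0.6},{"xyz":[0,0,-0.05],"roll":0,"jaw":0.6},{"xyz":[0,0,-0.1],"roll":0,"jaw":0.6},{"xyz":[0,-0.03,-0.13],"roll":0,"jaw":0.6},{"xyz":[0,-0.09,-0.15],"roll":0,"jaw":0.6},{"xyz":[0,-0.15,-0.15],"roll":0,"jaw":0.6},{"xyz":[0,-0.2,-0.15],"roll":0,"jaw":0.6},{"xyz":[0,-0.2,-0.15],"roll":0,"jaw":0.6}]'; python3 - <<'E'
from h import *
s,p,W=look("top"); lenses(p,W); seats("top",p,W)
s,q,W=look("wrist"); lenses(q,W)
s,p,W=look("scene"); lenses(p,W); print(s["force"],s["ee_pos"])
cv2.imwrite("pics/s3.png",cv2.resize(p[170:340,190:450],(780,510),interpolation=2))
E
```

```text
time_s: 29.2
ee_pos: [591.9, -47.2, 95.9]
ee_rot: [-180.0, 0.0, 82.6]
force: [0.0, -0.4, 0.7]
gripper_width: 36.5
time_s: 30.2
ee_pos: [390.6, -21.1, 247.3]
ee_rot: [179.9, -0.0, 82.6]
force: [1.0, 0.0, -0.3]
gripper_width: 36.3
px [269. 123.] ztop 140 tab [607.6 101. ] [13. 20.] axis yaw 86 foot None 58
px [303. 129.] ztop 135 tab [598.4  30.5] [13. 19.] axis yaw 82 foot None 59
px [340. 136.] ztop 128 tab [591.6 -47.6] [13. 19.] axis yaw 77 foot None 57
px [375. 140.] ztop 122 tab [ 582.2 -118.7] [13. 18.] axis yaw 80 foot None 57
top seat [275. 136.] z 26.2 plate [610.9 101.6] [63. 60.] dark [619.5 100.5] [61. 57.] yaw -8.1
top seat [305. 138.] z 26.5 plate [602.7  31.8] [63. 60.] dark [613.9  29.9] [61. 56.] yaw -7.7
top seat [340. 145.] z 26.2 plate [592.  -48.6] [63. 57.] dark [595.7 -49.5] [53. 57.] yaw -6.9
top seat [371. 148.] z 26.6 plate [ 583.  -119.2] [63. 57.] dark [ 593.  -118.8] [63. 51.] yaw -8.6
px [257. 216.] ztop 120 tab [ 584.2 -118.9] [16. 20.] axis yaw 84 foot None 78
px [291. 228.] ztop 126 tab [594.1 -46.5] [14. 21.] axis yaw 83 foot None 85
px [331. 241.] ztop 132 tab [600.3  31.4] [14. 22.] axis yaw 84 foot None 92
px [368. 256.] ztop 139 tab [610.9 101.6] [14. 19.] axis yaw 83 foot None 91
[ 1.33496912 -0.54995675  0.03760749] [394.17182641 -21.5209575  247.28189075]
```

View pics/s3.png

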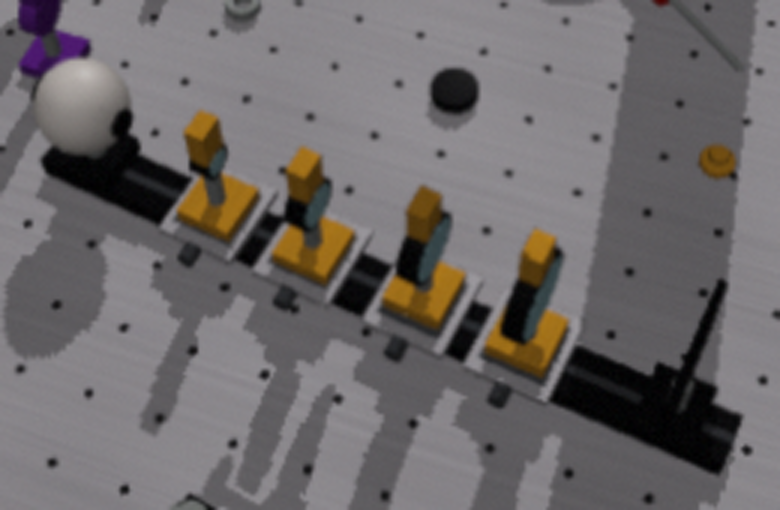

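The final picture shows the four lenses upright and growing from the ball to the screen. Tops are at about 120, 126, 132 and 138 mm. Tabs are within about 5 mm of the seat centres and axes within about 6° of the rail. I'll hand it in.

```bash
python3 -c "
from workcell import env
print(env.job_done())"
```

```text
the job is handed in; nothing more can be done
None
```

All four lenses stand on their carriages in order of size: the 24 mm lens next to the light source on carriage 1, then 36, 48 and 60 mm up to the screen on carriage 4. The job was handed in at about 30 s of the 112 s allowed, with the gripper open and clear of everything. The hand-in gave no verdict.

**Position:** in the last top view the tabs sit about 1 mm (24 and 36), 4.5 mm (48) and 3.5 mm (60) from the carriage centres; the limit is 12 mm. The scene camera agreed to about 3 mm.

**Height and facing:** tab tops read about 120, 126, 132 and 139 mm in the scene view, as expected for lenses resting on the carriages. The top camera read 1–2 mm higher, within its calibration. Axes read 83–84° in the scene view against 82.7° for the rail. The top view was noisier, at 77–86°.

**Two set-downs went less gently than planned:** I lifted lens_48 and lens_60 before the jaws had fully closed, so they were gripped 6–14 mm higher than planned. They touched down early and were pressed with about 27 N and 19 N. I eased that force off before opening, and neither was dropped or tipped.

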